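# Hold a blank against the saw fence with the push block

## Task

The bench saw is off and a reddish-brown blank lies loose on its table: lift the yellow push block up and off its two-prong hook on the tool board, set its rubber sole flat on the middle of the blank, and with one diagonal push, down and towards the blue rip fence, slide the blank square against the fence. Finish while still gripping the push block and pressing firmly, so that the blank is held against fence and table at once, ready for the cut; nothing is let go. Keep your fingers off the blank, keep everything clear of the blade and its guard, and leave the circuit board, screwdriver and solder reel alone.

Things in the scene. Friction and masses are not known exactly. Their poses are not given: they have to be found in the camera images.
- push_block: yellow push block, 0.28 kg: plate 120 (x) x 54 (y) mm, 18 mm thick with its rubber sole; above it a bar handle along x, 26 mm wide (y), underside 62 mm and top 86 mm above the sole, on a post at each end (88 mm free between the posts). Origin: centre of the sole's underside, z up. Hangs level by its bar across both prongs. On the blank the rubber slips at a side push of about half the down push
- push_block_handle (a point): centre of the push block's bar, 74 mm above the sole; the place to grip, from above, fingers on the two long sides of the bar, between the prongs while it hangs
- tool_board: white board 384 mm wide with its wooden cheeks, 275 mm tall, standing on the bench, fixed, with pliers (look only) and a row of brown tins on its foot, 66 mm high, reaching 108 mm out from the board. Origin: on the bench under the middle of its front face; -x points out of the front, the way the prongs point
- hook (a point): midway between the hook's prongs, 85 mm out from the board, at the prongs' top (190 mm above the bench). Prongs: two level 8 mm steel rods 56 mm apart along the board's -x, ends (112 to 121 mm out) turned up 14 mm. The bar must rise 14 mm to pass the ends, but at 36 mm the plate meets the prongs from below: draw it out in between
- saw: green bench saw, fixed. Origin: on the bench under the middle of its table; the table is 360 (x) x 320 (y) mm, 110 mm above the bench; x is the feed direction, away from the operator's side; yaw as the fence
- saw_table: the saw's polished aluminium table plate, top 110 mm above the bench; same origin as the saw. Slippery to the blank (friction about 0.1 to 0.2)
- blade: saw blade with riving knife and a clear guard with red top; same origin as the saw. It stands in the plane y = 0, from x = 55 to 167 mm, up to 51 mm above the table, 25 mm wide. Not to be touched
- fence: blue rip fence along x on the saw table, clamped fast, 350 mm long, 30 mm thick (y), 40 mm tall. Origin: middle of its thickness at table height; its +y side is the face for the blank
- fence_face (a point): point on the fence's face, 15 mm in +y of the fence's origin and 5 mm above the table; y of this frame points out of the face, towards the blank, x along the face. With the blank home, the blank's origin is 50 mm in +y of this point
- blank: reddish-brown insulating-board blank 140 (x) x 100 (y) x 10 (z) mm, about 0.2 kg, loose on the saw table in front of the blade, some way from the fence and a little askew. Origin: centre of its underside; its long side x belongs along the fence
- circuit_board: bystander: light brown circuit board 130 x 90 mm with parts up to 30 mm tall, on the bench beside the saw. Origin: centre of its underside
- screwdriver: bystander: green screwdriver lying on the bench between saw and tool board. Origin: under its middle
- solder_reel: bystander: blue reel, 64 mm across, 48 mm tall, standing on the bench on the fence's side of the saw. Origin: centre of its underside

How it is judged:
On the way, in this order (a step that is already met when the one before it is completed fails the run):
1. the push block is off its hook, held in the fingers and upright, before the blank is touched (contact force between the fingers and push_block above 1 N and contact force between push_block and tool_board below 0.1 N and horizontal distance between push_block_handle and hook above 0.05 m and contact force between push_block and blank below 0.1 N and distance of blank from where it was at the start of the episode below 0.01 m and angle between push_block's own z axis and vertical below 0.25 rad), for 0.1 s.
2. its sole is set down flat on the blank (contact force between push_block and blank above 1.5 N and z of push_block in the frame of blank above 0.006 m and horizontal distance between push_block and blank below 0.025 m and angle between push_block's own z axis and vertical below 0.1 rad), for 0.1 s.
At the end, for the whole second after the job is handed in: Fingers still grip the upright push block (0.1 rad); its sole, within 25 mm of the blank's middle, presses the blank with over 5 N; blank flat on the table (over 5 N), against the fence within 2 mm and 0.025 rad with over 1.5 N, at rest, no finger on it (contact force between the fingers and push_block above 1 N and contact force between the fingers and blank below 0.1 N and contact force between push_block and blank above 5 N and contact force between blank and fence above 1.5 N and contact force between blank and saw_table above 5 N and z of push_block in the frame of blank above 0.006 m and horizontal distance between push_block and blank below 0.025 m and angle between push_block's own z axis and vertical below 0.1 rad and y of blank in the frame of fence_face below 0.052 m and angle between the x axis of blank and the x axis of fence, either way round below 0.025 rad and angle between blank's own z axis and vertical below 0.02 rad and linear speed of blank below 0.01 m/s); the arm keeps its last pose, push and grip.
It fails at once if the blade or its guard is touched (contact force between blade and anything else above 0.5 N or contact force between blade and the arm above 0.5 N).
It fails at once if the fingers touch the blank (contact force between the fingers and blank above 0.5 N).
It fails at once if a bystander is moved by more than 30 mm (distance of any of circuit_board, screwdriver, solder_reel from where it was at the start of the episode above 0.03 m).
It also fails if it takes over 48 s, if anything falls off the work surface, if the arm or the gripper's body presses on something with over 40 N, if the wrist force passes 120 N, or if a joint passes its speed limit or range.

## Robot

A 7-joint arm with a two-finger parallel gripper is mounted at the origin on the work surface. World frame = base frame: x ahead of the robot, y to its left, z up, the work surface at z = 0. Lengths are in m, angles in rad, forces in N, time in s.
With the tool pointing down it reaches from about 0.4 to 0.85 m from the base axis. Payload 4.5 kg.
Tool frame: the origin (TCP) lies on the centre line of the jaws, within the pads' length; the fingertips stand 11 mm ahead of it and the grasp point (between the pads) lies 8 mm behind it; z points along the fingers, y is the line along which they close (so a half turn about z gives the same grasp; the last joint's range is limited). The gripper opens to 85 mm and grips with 20 to 120 N. Pads are 22 mm wide; open, the fingers measure 114 mm over their backs; the gripper's body (76 mm by 85 mm) begins 54 mm behind the grasp point. The pads swing forward as they close: fully open they stand 13 mm farther back than shut.
Start: joints at [1.171, 0.689, -0.195, 1.565, 0.157, 0.902, -0.215], TCP at [0.263, -0.567, 0.205] pointing down, gripper open.
Joint ranges: [-3.01, 3.01], [-0.46, 2.08], [-1.47, 1.51], [0.13, 2.56], [-1, 4.14], [0.04, 2.09], [-2.66, 2.66]. Speed limits (rad/s): [2.57, 2.57, 3.14, 3.14, 3.14, 3.14, 3.14].

## Interface

Orientations are given as a unit quaternion [x, y, z, w].
In Python, from rig import arm, fingers, cams gives the robot as it stands. Calls block until the motion is done:
- arm.move_pose(position, orientation): joint-space move of the TCP to a pose.
- arm.move_straight(position, feed=0.15, attitude=None): straight line of the TCP; attitude=None keeps the orientation; feed is the mean speed in m/s.
- arm.set_joints(angles): joint-space move.
- fingers.move_gripper(opening): finger opening in m; the grip force is fixed at half the most; returns when the fingers have stopped.
- arm.pause(seconds).
- arm.inverse_kinematics(position, orientation): joint angles nearest the present ones, or None.
- arm.sense(): the state.
- cams.capture(name): name is "scene" or "top" or "wrist"; returns (picture, depth): 400x640x3 uint8, blue, green, red; 400x640 float32, m along the optical axis (not along the pixel's ray), 0 where there is no reading.
- cams.camera_params(name): a dict with "K" (3x3 intrinsics, pixels), "T" (4x4, takes a point from camera to world coordinates). Camera axes: x right, y down, z forward; pixel columns grow to the right and rows downward; lengths in m; the calibration is good to about 2 mm. A picture is of the moment at which its call begins: read the wrist's pose just before it. camera_params takes no time and is no camera call; for the wrist camera it gives the pose at the moment of the call.
A pose or a line that the arm cannot do raises arm.IKError and nothing moves.
- arm.close_job(): hands the job in; it is judged then, once.
The state is a dict: "time": time; "qpos": joint angles; "dq": joint speeds; "joint_torque": joint torques, N m; "position": TCP position; "tool_rot": TCP orientation; "wrist_force": force on the tool from outside, world axes, zero at the start; "ft_torque": the same for the moment, N m; "opening": finger opening in m; "gripper_force": force on a finger pad.
Only numpy, scipy, OpenCV 4.12 (cv2) and the standard library are available. Lean on these libraries where they do the work, as an engineer would, in place of code of your own. Each camera call takes 0.05 s, during which the arm holds its last target. There are 200 camera calls.

## Working session

There is one attempt and no reset: what is moved stays moved. The work goes in short steps, each a Python script; the robot and the scene stay as the last script left them, time stands still between calls to the robot, and variables do not carry over. Pictures are saved under pics/ and viewed, at most 10 in all, crops included, and the job is handed in when it is done.

```bash
ls; mkdir -p pics; python3 - <<'E'
from rig import arm,fingers,cams
import cv2,numpy as np
for n in ("scene","top"):
    p,d=cams.capture(n); cv2.imwrite(f"pics/{n}0.png",p); c=cams.camera_params(n)
    np.savez(f"{n}0.npz",p=p,d=d,K=c["K"],T=c["T"]); print(n,np.round(c["K"],1).tolist(),np.round(c["T"],3).tolist())
s=arm.sense(); print({k:np.round(v,3).tolist() for k,v in s.items()})
E
```

```text
pics
scene [[420.7, 0.0, 313.4], [0.0, 420.7, 200.8], [0.0, 0.0, 1.0]] [[-0.615, 0.581, -0.533, 1.266], [0.788, 0.445, -0.425, 0.521], [-0.009, -0.681, -0.732, 1.1], [0.0, 0.0, 0.0, 1.0]]
top [[401.7, 0.0, 325.3], [0.0, 401.7, 204.1], [0.0, 0.0, 1.0]] [[-0.016, -0.998, 0.067, 0.492], [-1.0, 0.016, -0.004, -0.029], [0.003, -0.067, -0.998, 1.318], [0.0, 0.0, 0.0, 1.0]]
{'time': 0.1, 'qpos': [1.171, 0.69, -0.195, 1.566, 0.157, 0.903, -0.215], 'dq': [0.0, -0.001, -0.001, -0.004, 0.0, 0.0, -0.0], 'joint_torque': [-0.003, -54.061, -1.271, -15.899, 0.009, 0.004, -0.0], 'position': [0.262, -0.567, 0.204], 'tool_rot': [0.977, 0.215, -0.0, -0.001], 'wrist_force': [0.229, 0.401, -0.618], 'ft_torque': [-0.034, 0.033, 0.036], 'gripper_force': 0.0, 'opening': 0.085}
```

View pics/scene0.png

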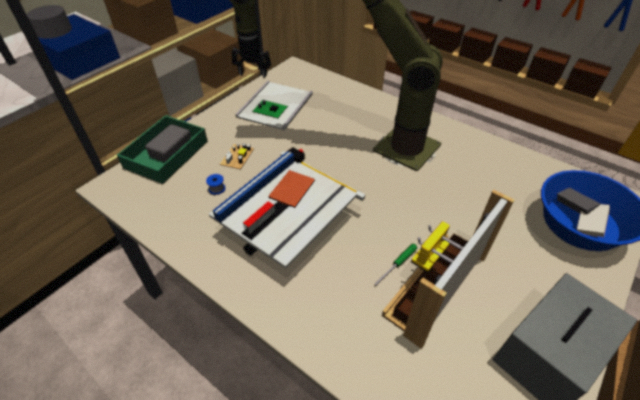

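View pics/top0.png

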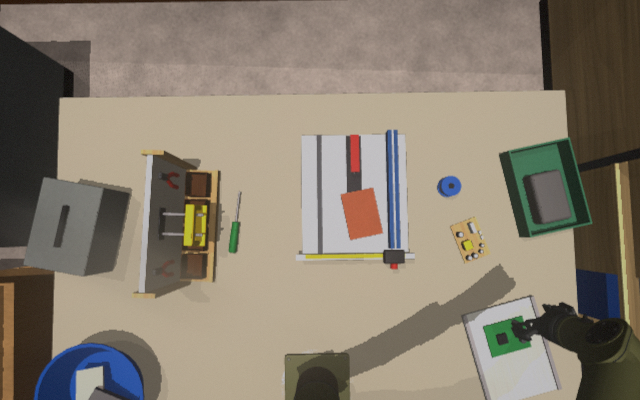

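Scene: the bar hangs at about (435,240), the blank is at (292,188) and the blue fence is to its left. Top: yellow push block at (196,226), red-brown blank at (362,213), fence at columns 388-398, guard at (354,155). Image up is +x and image left is +y. Next I measure these with depth.

```bash
cat > h.py <<'E'
import numpy as np,cv2
def cloud(f):
    z=np.load(f); p,d,K,T=z["p"],z["d"],z["K"],z["T"]
    v,u=np.mgrid[:400,:640]; X=np.stack([(u-K[0,2])/K[0,0]*d,(v-K[1,2])/K[1,1]*d,d],-1)@T[:3,:3].T+T[:3,3]
    X[d==0]=np.nan
    return X,p,cv2.cvtColor(p,cv2.COLOR_BGR2HSV)
def rect(P):
    c,s,a=cv2.minAreaRect((P[:,:2]*1000).astype(np.float32)); return np.round(c,1),np.round(s,1),round(a,1)
E
python3 - <<'E'
from h import *
for n in ("top","scene"):
    X,p,H=cloud(n+"0.npz"); x,y,z=np.moveaxis(X,-1,0); h,s,v=np.moveaxis(H.astype(int),-1,0)
    R=lambda *b:(x>b[0])&(x<b[1])&(y>b[2])&(y<b[3])
    ms={"blank":(h<14)&(s>140)&(abs(z-.12)<.006)&R(.3,.56,-.3,.1),
        "fence":(h>95)&(h<130)&(s>120)&(abs(z-.15)<.007)&R(.3,.75,-.35,0),
        "bar":(h>20)&(h<35)&(s>140)&(abs(z-.214)<.008)&R(.2,.8,.2,.6),
        "plate":(h>20)&(h<35)&(s>140)&(abs(z-.146)<.008)&R(.2,.8,.2,.6),
        "boardtop":(abs(z-.275)<.006)&R(.2,.8,.2,.6),
        "table":(abs(z-.11)<.005)&R(.2,.9,-.3,.3),
        "guard":((h<10)|(h>170))&(s>140)&(z>.14)&R(.3,.8,-.3,.1)}
    for k,m in ms.items():
        m=cv2.erode(m.astype(np.uint8),np.ones((2,2)))>0 if k in("blank","table") else m
        P=X[m]
        if len(P)>8: print(n,k,len(P),"med",np.round(np.median(P,0)*1000,1),"rect",*rect(P), "rng",np.round(P.min(0)*1000),np.round(P.max(0)*1000))
E
```

```text
top blank 789 med [ 517.4 -145.6  119.5] rect [ 521.  -146.5] [88.7 92.6] 11.0 rng [ 470. -197.  114.] [557. -96. 126.]
top fence 555 med [ 591.2 -228.4  148.9] rect [ 595.7 -233.6] [ 27.2 306.5] 89.9 rng [ 442. -247.  143.] [ 749. -220.  156.]
top bar 397 med [514.9 340.6 212.8] rect [516.4 342.2] [ 27.4 112.8] 87.0 rng [460. 326. 206.] [573. 356. 219.]
top plate 334 med [514.3 326.3 145.4] rect [514.6 330.1] [ 31.6 119.2] 87.2 rng [455. 313. 139.] [574. 347. 153.]
top boardtop 782 med [510.4 434.  271.1] rect [520. 427.] [ 61.5 384.8] 87.4 rng [328. 388. 269.] [713. 466. 280.]
top table 7239 med [621.4 -73.6 109.4] rect [ 604.  -123.7] [316.5 357.3] 89.9 rng [ 425. -282.  105.] [783.  35. 115.]
top guard 305 med [ 717.3 -122.2  160.3] rect [ 718.2 -122.3] [107.9  24.6] 0.4 rng [ 664. -135.  154.] [ 772. -110.  168.]
scene blank 396 med [ 522.2 -139.4  120.4] rect [ 524.3 -143.5] [84.4 91.6] 10.9 rng [ 479. -195.  115.] [560. -91. 126.]
scene fence 268 med [ 608.1 -223.5  149.2] rect [ 595.2 -225. ] [ 12.8 307.7] 89.7 rng [ 441. -232.  143.] [ 749. -219.  155.]
scene bar 328 med [525.6 342.6 213.6] rect [522.2 341.5] [ 25.3 112.2] 87.8 rng [466. 328. 206.] [578. 356. 220.]
scene plate 347 med [541.3 353.9 145.8] rect [521.3 341.4] [ 53.5 119.2] 87.8 rng [463. 313. 138.] [581. 370. 153.]
scene boardtop 889 med [566.2 431.8 271.2] rect [523.9 425.3] [ 60.3 387.6] 87.2 rng [329. 386. 269.] [718. 465. 279.]
scene table 4922 med [647.2 -54.  110.5] rect [ 610.4 -120.1] [358.2 316. ] 0.1 rng [ 431. -278.  105.] [789.  38. 115.]
scene guard 243 med [ 725.  -121.2  161. ] rect [ 722.3 -122.7] [ 25.5 108.3] 89.9 rng [ 668. -135.  140.] [ 776. -110.  166.]
```

```bash
cat >> h.py <<'E'
def q(psi,tilt=0): return [float(np.cos(psi/2)),float(np.sin(psi/2)),0.,0.]
def blank(f):
    X,p,H=cloud(f); x,y,z=np.moveaxis(X,-1,0); h,s,v=np.moveaxis(H.astype(int),-1,0)
    m=(h<14)&(s>140)&(abs(z-.12)<.008)&(x>.3)&(x<.65)&(y>-.3)&(y<0)
    n,l,st,_=cv2.connectedComponentsWithStats(m.astype(np.uint8)); return rect(X[l==1+st[1:,4].argmax()])
E
python3 - <<'E'
from h import *; from rig import arm,fingers,cams
for n in("top","scene"): print(n,*blank(n+"0.npz"))
print(arm.sense()["position"])
arm.move_straight([0.3,-0.5,0.38],feed=.25)
for psi in(-.045,np.pi-.045):
    for p in([.519,.342,.32],[.519,.342,.194],[.535,-.15,.3],[.535,-.17,.186]): 
        j=arm.inverse_kinematics(p,q(psi)); print(psi,p,None if j is None else np.round(j,2))
try:
    arm.move_pose([.519,.342,.36],q(-.045)); print(np.round(arm.sense()["position"],4),arm.sense()["time"])
    c=cams.camera_params("wrist"); p,d=cams.capture("wrist"); cv2.imwrite("pics/w1.png",p); np.savez("w1.npz",p=p,d=d,K=c["K"],T=c["T"])
except arm.IKError as e: print(e)
E
```

```text
top [ 544.1 -140.9] [136.3  96.5] 11.2
scene [ 548.6 -141. ] [141.   98.1] 11.5
[ 0.26238811 -0.56655273  0.20374411]
-0.045 [0.519, 0.342, 0.32] [-0.32  0.63 -0.63  1.4   0.38  1.24 -2.6 ]
-0.045 [0.519, 0.342, 0.194] [-0.42  0.72 -0.43  1.58  0.36  0.92 -2.59]
-0.045 [0.535, -0.15, 0.3] [ 0.31  0.49 -0.2   1.65  0.11  1.02 -1.54]
-0.045 [0.535, -0.17, 0.186] [ 0.32  0.63 -0.15  1.78  0.13  0.74 -1.52]
3.096592653589793 [0.519, 0.342, 0.32] [-0.09  0.81 -1.24  1.39  0.76  1.46  0.23]
3.096592653589793 [0.519, 0.342, 0.194] [-0.19  0.83 -0.91  1.57  0.71  1.1   0.25]
3.096592653589793 [0.535, -0.15, 0.3] [ 0.7   0.6  -0.89  1.63  0.5   1.16  1.22]
3.096592653589793 [0.535, -0.17, 0.186] [ 0.69  0.74 -0.81  1.76  0.65  0.93  1.12]
[0.5197 0.3411 0.3599] 4.0667
```

```bash
python3 - <<'E'
from h import *; from rig import arm,fingers,cams
arm.move_pose([.519,.342,.34],q(np.pi-.045)); s=arm.sense(); print(np.round(s["position"],4),np.round(s["qpos"],2),s["time"])
c=cams.camera_params("wrist"); p,d=cams.capture("wrist"); cv2.imwrite("pics/w2.png",p); np.savez("w2.npz",p=p,d=d,K=c["K"],T=c["T"])
for f in("w1.npz","w2.npz"):
    X,p,H=cloud(f); x,y,z=np.moveaxis(X,-1,0); h,s_,v=np.moveaxis(H.astype(int),-1,0)
    Y=(h>20)&(h<35)&(s_>140)
    for k,zz in(("bar",.214),("plate",.146)):
        P=X[Y&(abs(z-zz)<.008)]
        if len(P)>9: print(f,k,len(P),np.round(np.median(P,0)*1000,1),*rect(P))
E
```

```text
[0.519 0.342 0.34 ] [-0.06  0.86 -1.41  1.35  0.85  1.59  0.17] 6.4583
w1.npz bar 2290 [523.1 340.1 214.3] [516.5 340.1] [ 25.9 114.6] 87.1
w1.npz plate 1169 [526.  354.6 146.6] [516.2 341.3] [ 52.3 120. ] 86.4
w2.npz bar 2621 [510.2 340.7 214.4] [515.9 340.4] [ 25.9 113.7] 87.1
w2.npz plate 1202 [514.3 355.5 146.6] [516.9 341. ] [ 52.6 119. ] 86.7
```

View pics/w2.png

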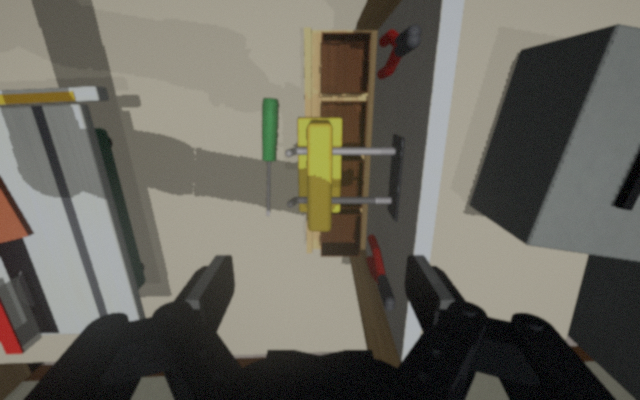

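The bar is clearly seen at about (319,176), with the prongs at rows 152 and 201 on either side of its middle. Its centre is (516, 340.5), top at 214 mm, yaw -2.9°, and all of this fits the given sizes. I'll descend and grip.

```bash
python3 - <<'E'
from h import *; from rig import arm,fingers,cams
def st(): s=arm.sense(); print(round(s["time"],2),np.round(s["position"],4),"F",np.round(s["wrist_force"],1),"M",np.round(s["ft_torque"],2),"op",round(s["opening"],4),"g",round(s["gripper_force"],1))
Q=q(np.pi-.05)
arm.move_pose([.516,.341,.28],Q); st()
arm.move_straight([.516,.341,.193],feed=.08); st()
fingers.move_gripper(0.0); arm.pause(.2); st()
arm.move_straight([.516,.341,.193+.025],feed=.06); st()
p,d=cams.capture("scene"); cv2.imwrite("pics/s3.png",cv2.resize(p[180:350,340:560],None,fx=3,fy=3))
E
```

```text
6.86 [0.516  0.3404 0.2796] F [0.1 1.1 0.7] M [ 0.03  0.06 -0.05] op 0.0857 g 0.0
8.1 [0.5161 0.3414 0.1936] F [-0.3  0.2  1.1] M [ 0.03  0.03 -0.05] op 0.0851 g 0.0
9.07 [0.516 0.341 0.193] F [ 0.2 -0.3 -0.1] M [-0.06  0.05  0.02] op 0.0003 g 0.0
9.63 [0.5161 0.341  0.2183] F [ 0.4 -0.3 -0.4] M [ 0.02 -0.06  0.01] op -0.0 g 0.0
```

View pics/s3.png

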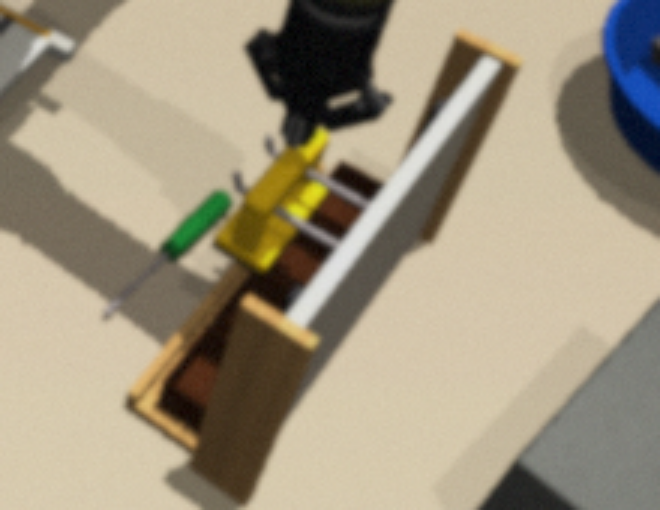

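```bash
python3 - <<'E'
from h import *; from rig import arm,fingers,cams
def proj(c,P): 
    T=np.linalg.inv(c["T"]); X=T[:3,:3]@np.array(P)+T[:3,3]; u=c["K"]@X; return np.round(u[:2]/u[2],1)
s=arm.sense(); print(s["position"],s["tool_rot"],np.round(s["qpos"],3))
for n in("scene","top"):
    c=cams.camera_params(n); p,d=cams.capture(n); np.savez(n+"1.npz",p=p,d=d,K=c["K"],T=c["T"])
    print(n,"tip",proj(c,[.516,.341,.207]),"bar",proj(c,[.516,.341,.214]))
    o=p[180:300,380:500] if n=="scene" else p[150:290,120:280]
    cv2.imwrite(f"pics/c_{n}.png",cv2.resize(o,None,fx=4,fy=4))
    X,pp,H=cloud(n+"1.npz"); x,y,z=np.moveaxis(X,-1,0); h,s_,v=np.moveaxis(H.astype(int),-1,0)
    for k,zz in(("bar",.214),("plate",.146)):
        P=X[(h>20)&(h<35)&(s_>140)&(abs(z-zz)<.01)&(y>.2)]; print(k,len(P),np.round(np.median(P,0)*1000,1),*rect(P))
    P=X[(v<70)&(z>.19)&(z<.28)&(abs(x-.516)<.12)&(abs(y-.341)<.075)]; print("dark",len(P),np.round(P.min(0),3),np.round(P.max(0),3)); 
    L=P[P[:,2]<P[:,2].min()+.02]; print(np.round(L.mean(0),3))
E
python3 -c "
import cv2,numpy as np
a=cv2.imread('pics/c_scene.png');b=cv2.resize(cv2.imread('pics/c_top.png'),(320,280));o=np.zeros((480,800,3),np.uint8);o[:,:480]=a;o[:280,480:]=b;cv2.imwrite('pics/c.png',o)"
```

```text
[0.51602976 0.34078678 0.21787505] [ 2.50359116e-02  9.99686527e-01 -2.23408827e-04  3.30225488e-05] [-0.057  0.983 -1.343  1.543  0.967  1.398  0.043]
scene tip [435.6 235.4] bar [436.1 233.7]
bar 292 [532.5 344.7 213.5] [519.6 342.5] [ 24.8 116.6] 86.2
plate 359 [542.1 353.8 146. ] [521.4 342. ] [ 52.3 119.1] 87.2
dark 63 [0.521 0.328 0.25 ] [0.531 0.353 0.28 ]
[0.527 0.341 0.262]
top tip [189.7 224.6] bar [188.9 224.6]
bar 0 [nan nan nan] [0. 0.] [0. 0.] 0.0
plate 0 [nan nan nan] [0. 0.] [0. 0.] 0.0
dark 2 [0.573 0.339 0.208] [0.573 0.343 0.21 ]
[0.573 0.341 0.209]
  return _methods._mean(a, axis=axis, dtype=dtype,
  ret = um.true_divide(
```

View pics/c.png

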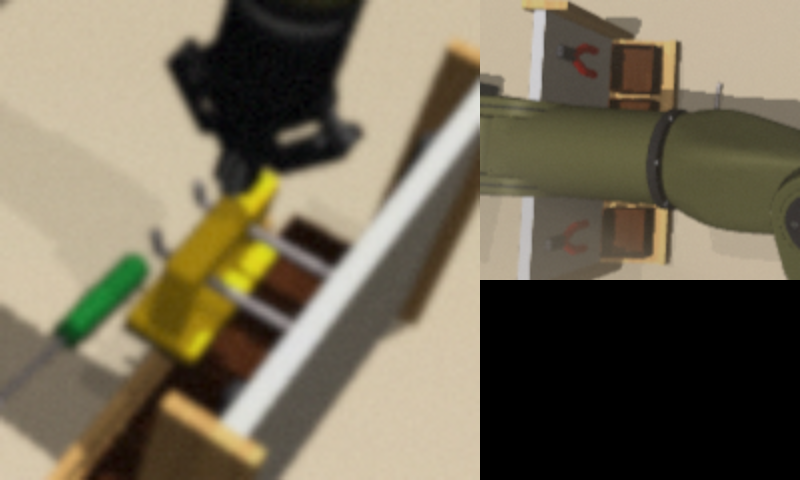

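```bash
python3 - <<'E'
from h import *
X,p,H=cloud("scene1.npz")
for r in range(208,236,3):
    print(r,[(c,*(np.round(X[r,c]*1000).astype(int) if X[r,c,0]==X[r,c,0] else (0,)),int(H[r,c,1]),int(H[r,c,2])) for c in range(432,450,4)])
E
```

```text
208 [(432, np.int64(527), np.int64(314), np.int64(308), 49, 26), (436, np.int64(533), np.int64(325), np.int64(321), 142, 9), (440, np.int64(531), np.int64(334), np.int64(326), 102, 10), (444, np.int64(527), np.int64(342), np.int64(328), 20, 13), (448, np.int64(539), np.int64(354), np.int64(346), 64, 12)]
211 [(432, np.int64(529), np.int64(317), np.int64(300), 73, 14), (436, np.int64(531), np.int64(327), np.int64(309), 57, 9), (440, np.int64(527), np.int64(335), np.int64(311), 75, 17), (444, np.int64(534), np.int64(346), np.int64(326), 102, 10), (448, np.int64(533), np.int64(355), np.int64(331), 48, 16)]
214 [(432, np.int64(266), np.int64(247), np.int64(1), 53, 159), (436, np.int64(531), np.int64(329), np.int64(299), 106, 12), (440, np.int64(520), np.int64(336), np.int64(294), 28, 9), (444, np.int64(534), np.int64(349), np.int64(316), 73, 14), (448, np.int64(525), np.int64(356), np.int64(312), 65, 43)]
217 [(432, np.int64(276), np.int64(253), np.int64(0), 50, 205), (436, np.int64(532), np.int64(331), np.int64(290), 29, 35), (440, np.int64(520), np.int64(338), np.int64(284), 55, 14), (
[... 1274 characters left out ...]
), 227, 216), (448, np.int64(470), np.int64(356), np.int64(201), 108, 170)]
232 [(432, np.int64(514), np.int64(329), np.int64(210), 107, 129), (436, np.int64(511), np.int64(338), np.int64(214), 220, 138), (440, np.int64(505), np.int64(347), np.int64(215), 229, 147), (444, np.int64(493), np.int64(354), np.int64(208), 231, 167), (448, np.int64(306), np.int64(326), np.int64(2), 62, 193)]
235 [(432, np.int64(524), np.int64(334), np.int64(211), 220, 154), (436, np.int64(519), np.int64(342), np.int64(213), 228, 152), (440, np.int64(515), np.int64(351), np.int64(216), 222, 133), (444, np.int64(474), np.int64(353), np.int64(176), 172, 107), (448, np.int64(342), np.int64(336), np.int64(30), 79, 199)]
```

```bash
python3 - <<'E'
from h import *; from rig import arm,fingers,cams
c=cams.camera_params("wrist"); p,d=cams.capture("wrist"); np.savez("w3.npz",p=p,d=d,K=c["K"],T=c["T"]); cv2.imwrite("pics/w3.png",p)
s=arm.sense(); print(s["position"],"cam",np.round(c["T"],3).tolist())
for f,tz in(("w2.npz",.34),("w3.npz",.218)):
    X,p,H=cloud(f); T=np.load(f)["T"]; d=np.load(f)["d"]
    m=(H[...,2]<110)&(d>0)&(d<.25)
    P=X[m]; print(f,len(P),"camz",T[2,3],"lowest z rel TCP",np.round(np.percentile(P[:,2],[0,1,5,20])-tz,3), "mean low xy",np.round(P[P[:,2]<np.percentile(P[:,2],5)].mean(0),3))
E
```

```text
[0.51591254 0.34074374 0.21759069] cam [[0.051, 0.949, 0.31, 0.437], [0.999, -0.048, -0.017, 0.343], [-0.002, 0.31, -0.951, 0.388], [0.0, 0.0, 0.0, 1.0]]
w2.npz 42107 camz 0.5100042777322714 lowest z rel TCP [-0.119 -0.101 -0.073  0.087] mean low xy [0.409 0.429 0.25 ]
w3.npz 76922 camz 0.3876363550690878 lowest z rel TCP [-0.114 -0.086 -0.048 -0.   ] mean low xy [0.432 0.426 0.147]
```

View pics/w3.png

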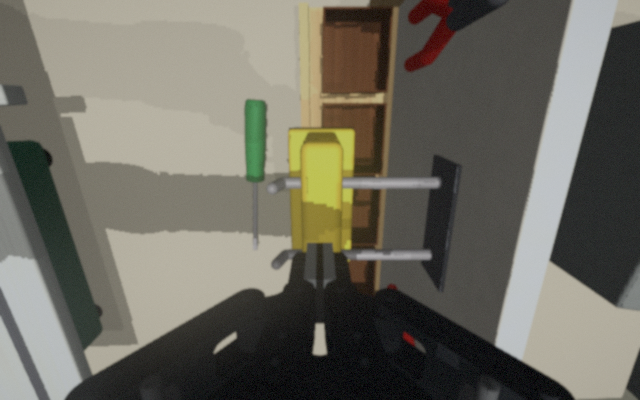

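Wrist view: the shut fingertips at (320,248) are above the bar, which is undisturbed at (322,190). The tips look higher than the tool frame says, so I'll read the depth there.

```bash
python3 - <<'E'
from h import *
X,p,H=cloud("w3.npz")
for r in range(230,330,8): print(r,[tuple(np.round(X[r,c]*1000).astype(int).tolist()) for c in(310,320,330)])
X,p,H=cloud("w2.npz")
print("open")
for r in range(250,310,8): print(r,[tuple(np.round(X[r,c]*1000).astype(int).tolist()) for c in(215,225,412,424)],H[r,[215,225,412,424],2])
E
```

```text
230 [(513, 333, 215), (513, 340, 215), (514, 346, 215)]
238 [(518, 333, 215), (519, 339, 214), (520, 346, 214)]
246 [(505, 335, 253), (505, 340, 253), (506, 345, 252)]
254 [(506, 335, 260), (505, 340, 261), (505, 345, 262)]
262 [(505, 336, 269), (505, 340, 269), (506, 345, 268)]
270 [(505, 336, 275), (505, 340, 276), (506, 344, 274)]
278 [(505, 336, 281), (505, 340, 281), (505, 344, 282)]
286 [(504, 336, 288), (509, 340, 282), (505, 344, 288)]
294 [(504, 336, 294), (512, 340, 283), (505, 344, 293)]
302 [(504, 336, 298), (517, 339, 282), (505, 344, 298)]
310 [(504, 337, 303), (520, 339, 282), (505, 344, 302)]
318 [(506, 337, 304), (524, 339, 283), (505, 343, 306)]
326 [(518, 336, 294), (776, 327, 0), (507, 343, 307)]
open
250 [(699, 132, 0), (700, 152, 1), (573, 423, 265), (570, 432, 271)] [165 164  82 180]
258 [(506, 293, 388), (506, 297, 387), (510, 384, 388), (511, 390, 387)] [83 54 33 76]
266 [(507, 295, 394), (508, 298, 391), (513, 383, 390), (510, 387, 395)] [71 52 26 63]
274 [(506, 297, 401), (512, 298, 392), (517, 383, 391), (510, 385, 401)] [59 52 30 37]
282 [(507, 299, 406), (515, 298, 394), (520, 383, 392), (512, 384, 404)] [46 47 25 29]
290 [(511, 298, 406), (518, 298, 395), (524, 383, 392), (515, 384, 406)] [42 49 25 28]
298 [(514, 298, 407), (522, 298, 396), (528, 383, 393), (518, 383, 407)] [43 50 22 21]
306 [(517, 298, 408), (526, 297, 397), (531, 383, 395), (521, 383, 407)] [47 46 65 10]
```

Both cameras put the shut fingertips at z = 0.250 while the reported TCP is 0.2176. The real fingers therefore end about 44 mm further back than the stated tool frame; x and y are right. I'll correct for this, re-grip and check.

```bash
cat >> h.py <<'E'
DZ=.044  # real TCP stands this much above the reported one (measured by two cameras)
def st(arm,t=""): s=arm.sense(); print(t,round(s["time"],2),np.round(s["position"],4),"F",np.round(s["wrist_force"],1),"M",np.round(s["ft_torque"],2),"op",round(s["opening"],4),"g",round(s["gripper_force"],1)); return s
E
python3 - <<'E'
from h import *; from rig import arm,fingers,cams
fingers.move_gripper(.085)
arm.move_straight([.516,.341,.193-DZ],feed=.08); st(arm)
fingers.move_gripper(0.0); st(arm,"grip")
c=cams.camera_params("wrist"); p,d=cams.capture("wrist"); np.savez("w4.npz",p=p,d=d,K=c["K"],T=c["T"])
X,_,_=cloud("w4.npz")
for r in range(225,300,8): print(r,[tuple(np.round(X[r,c]*1000).astype(int).tolist()) for c in(285,300,320,340,355)])
E
```

```text
11.63 [0.5161 0.3415 0.1496] F [-0.1 -0.3 -0. ] M [-0.04 -0.06 -0.01] op 0.0852 g 0.0
grip 12.2 [0.5161 0.3414 0.1494] F [-0.4  1.   1.5] M [0.06 0.07 0.02] op 0.0252 g 58.9
225 [(491, 325, 191), (481, 334, 214), (482, 342, 214), (482, 349, 215), (492, 358, 191)]
233 [(514, 318, 148), (484, 334, 214), (485, 342, 214), (485, 349, 215), (517, 362, 147)]
241 [(520, 318, 147), (488, 334, 214), (488, 341, 215), (488, 349, 216), (523, 362, 146)]
249 [(504, 324, 189), (491, 333, 215), (491, 341, 215), (492, 349, 214), (506, 358, 189)]
257 [(505, 324, 196), (495, 333, 214), (495, 341, 215), (495, 349, 215), (506, 357, 196)]
265 [(505, 325, 203), (498, 333, 214), (498, 341, 215), (499, 349, 214), (507, 356, 202)]
273 [(504, 326, 210), (502, 333, 215), (503, 341, 214), (503, 349, 215), (506, 355, 210)]
281 [(505, 326, 215), (505, 332, 215), (506, 341, 214), (507, 349, 214), (507, 355, 214)]
289 [(509, 326, 214), (509, 332, 215), (510, 340, 214), (510, 349, 214), (510, 355, 215)]
297 [(513, 326, 215), (513, 332, 214), (514, 340, 215), (515, 349, 214), (512, 354, 217)]
```

```bash
python3 - <<'E'
from h import *; from rig import arm,fingers,cams
z0=.1494
arm.move_straight([.516,.341,z0+.025],feed=.08); st(arm,"lift")
arm.move_straight([.516-.05*.11,.341-.11,z0+.025],feed=.10); st(arm,"out")
arm.move_straight([.51,.2,.26],feed=.15); st(arm)
arm.move_pose([.535,-.141,.26],q(np.pi+.196)); st(arm,"over")
for n in("wrist","scene"):
    c=cams.camera_params(n); p,d=cams.capture(n); cv2.imwrite(f"pics/{n}5.png",p); np.savez(n+"5.npz",p=p,d=d,K=c["K"],T=c["T"])
E
```

```text
lift 12.72 [0.5161 0.341  0.1748] F [ 0.2 -0.3 -2.8] M [ 0.01  0.02 -0.  ] op 0.0251 g 59.0
out 13.97 [0.5104 0.2319 0.1746] F [ 0.3  0.8 -2.4] M [ 0.03 -0.02 -0.02] op 0.0256 g 59.0
 14.72 [0.5098 0.1997 0.2593] F [ 0.2  0.1 -2.9] M [ 0.01 -0.    0.  ] op 0.0251 g 59.0
over 16.02 [ 0.5352 -0.1392  0.2601] F [-0.9  0.4 -2.7] M [-0.    0.02  0.02] op 0.0256 g 58.9
```

View pics/wrist5.png

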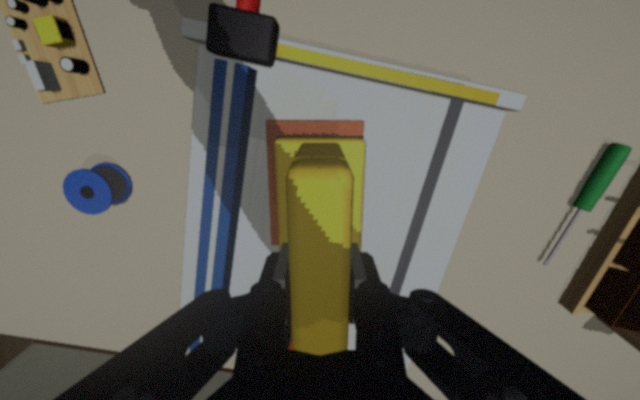

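Held level over the blank. The blank's front edge is at row 121, columns 267-363, its left edge at column about 267, and the fence face at column about 240. I'll refine the poses from this.

```bash
python3 - <<'E'
from h import *
X,p,H=cloud("wrist5.npz"); x,y,z=np.moveaxis(X,-1,0); h,s,v=np.moveaxis(H.astype(int),-1,0)
B=(h<14)&(s>120)&(abs(z-.12)<.008)&(x<.65); n,l,stt,_=cv2.connectedComponentsWithStats(B.astype(np.uint8)); P=X[l==1+stt[1:,4].argmax()]
c,sz,a=cv2.minAreaRect((P[:,:2]*1000).astype(np.float32)); print("blank",len(P),c,sz,a,np.median(P[:,2])); bx=cv2.boxPoints((c,sz,a)); print(np.round(bx,1))
F=X[(h>95)&(h<130)&(s>100)&(abs(z-.15)<.006)&(y<-.15)&(y>-.3)]; print("fence",len(F),*rect(F)); 
F=F[F[:,0]>.45]
b=np.digitize(F[:,0],np.arange(.45,.7,.01)); e=np.array([[F[b==i,0].mean(),F[b==i,1].max()] for i in np.unique(b)]); print("face fit (slope,y@.55)",np.polyfit(e[:,0]-.55,e[:,1],1))
Y=X[(h>20)&(h<35)&(s>140)&(z>.16)&(y>-.2)&(y<-.08)]
for k,m in(("top",Y[:,2]>Y[:,2].max()-.008),("plate",Y[:,2]<.205)): 
    if m.sum()>9: print(k,m.sum(),np.round(np.median(Y[m],0),4),*rect(Y[m]))
for n in("top0.npz","scene0.npz"):
    X,p,H=cloud(n); x,y,z=np.moveaxis(X,-1,0); h,s,v=np.moveaxis(H.astype(int),-1,0)
    F=X[(h>95)&(h<130)&(s>100)&(abs(z-.15)<.007)&(y<-.15)&(y>-.3)&(x>.46)&(x<.74)]
    b=np.digitize(F[:,0],np.arange(.46,.74,.02)); e=np.array([[F[b==i,0].mean(),F[b==i,1].max()] for i in np.unique(b)]); print(n,np.polyfit(e[:,0]-.55,e[:,1],1))
E
```

```text
blank 1856 (543.2924194335938, -145.0170440673828) (136.97930908203125, 96.75730895996094) 10.632198333740234 0.12077510855516849
[[ 467.1 -110.1]
 [ 484.9 -205.2]
 [ 619.5 -179.9]
 [ 601.7  -84.8]]
fence 4779 [ 601.1 -236.9] [ 29.5 321.5] 89.9
face fit (slope,y@.55) [-0.04771859 -0.22332167]
top 69 [ 0.5193 -0.1545  0.3783] [ 519.8 -140.9] [  9.8 119.4] 10.7
top0.npz [-0.00197556 -0.2204391 ]
scene0.npz [ 0.00122305 -0.21989343]
```

```bash
python3 - <<'E'
from h import *; from rig import arm,fingers,cams
x,y=.5435,-.144
arm.move_straight([x,y,.165],feed=.15,attitude=q(np.pi+.19)); s=st(arm,"hover"); f0=s["wrist_force"][2]
z=.147
arm.move_straight([x,y,z],feed=.04); arm.pause(.1); st(arm)
for i in range(14):
    z-=.001; arm.move_straight([x,y,z],feed=.02); arm.pause(.05); s=arm.sense(); print(round(z,4),round(s["position"][2],4),np.round(s["wrist_force"],1))
    if s["wrist_force"][2]>7: break
arm.pause(.2); st(arm,"down")
E
```

```text
hover 16.9 [ 0.5441 -0.1434  0.1658] F [-0.4  0.7 -2.5] M [ 0.04 -0.03  0.01] op 0.0254 g 59.0
 17.6 [ 0.5437 -0.1439  0.1472] F [ 0.6  0.4 -2.3] M [ 0.01 -0.02  0.  ] op 0.0252 g 59.0
0.146 0.146 [ 0.  -0.  -2.3]
0.145 0.145 [-0.6  1.  -1.8]
0.144 0.144 [ 0.6 -0.4 -3.1]
0.143 0.143 [ 0.   0.  -2.9]
0.142 0.142 [-0.   0.7 -3.1]
0.141 0.1414 [-0.3  0.5  1.6]
0.14 0.1414 [-2.8 -0.6  7.4]
down 19.9 [ 0.5439 -0.1438  0.1414] F [-2.9 -0.9  8.2] M [-0.32  0.5   0.03] op 0.0253 g 60.3
```

Set down with about 11 N, contacting exactly where predicted (0.1414). Now the diagonal push, with force feedback and squaring as it goes.

```bash
python3 - <<'E'
from h import *; from rig import arm,fingers,cams
x=.5435; y0,y1=-.144,-.169; z=.140; n=6
for i in range(1,n+1):
    t=i/n; f=arm.sense()["wrist_force"][2]; z-=np.clip((17-f)/8000,-.0005,.0006)
    arm.move_straight([x,y0+t*(y1-y0),z],feed=.015,attitude=q(np.pi+.19*(1-t))); s=st(arm,f"z{z:.4f}")
y=y1
for i in range(12):
    F=s["wrist_force"]; z-=np.clip((18-F[2])/10000,-.0005,.0005)
    if F[1]>8: break
    y-=.001; arm.move_straight([x,y,z],feed=.02); arm.pause(.05); s=st(arm,f"y{y:.4f} z{z:.4f}")
c=cams.camera_params("wrist"); p,d=cams.capture("wrist"); cv2.imwrite("pics/w6.png",p); np.savez("w6.npz",p=p,d=d,K=c["K"],T=c["T"])
E
```

```text
z0.1394 20.33 [ 0.5451 -0.1467  0.1414] F [-0.2  0.9  9.6] M [ 0.13  0.3  -0.13] op 0.0255 g 60.4
z0.1388 20.77 [ 0.5457 -0.1503  0.1414] F [-0.5  3.  11.7] M [ 0.25  0.34 -0.1 ] op 0.0253 g 60.8
z0.1382 21.2 [ 0.5462 -0.1541  0.1414] F [ 0.2  2.9 13.7] M [ 0.27  0.35 -0.12] op 0.0256 g 61.1
z0.1378 21.62 [ 0.5465 -0.158   0.1414] F [ 0.8  3.1 15.8] M [ 0.25  0.37 -0.11] op 0.0256 g 61.3
z0.1376 22.05 [ 0.5467 -0.1621  0.1414] F [ 0.2  2.6 16.5] M [ 0.3   0.45 -0.13] op 0.0256 g 61.4
z0.1376 22.48 [ 0.5468 -0.1662  0.1414] F [ 0.8  1.9 17.1] M [ 0.33  0.44 -0.08] op 0.0253 g 61.5
y-0.1700 z0.1375 22.77 [ 0.5468 -0.1666  0.1415] F [ 0.4  3.9 17.9] M [ 0.54  0.47 -0.09] op 0.0253 g 61.5
y-0.1710 z0.1375 23.07 [ 0.5468 -0.1675  0.1414] F [ 0.4  4.6 18.1] M [ 0.62  0.47 -0.03] op 0.0253 g 61.5
y-0.1720 z0.1375 23.38 [ 0.5468 -0.1685  0.1414] F [ 0.2  4.2 17.6] M [0.6  0.49 0.01] op 0.0252 g 61.5
y-0.1730 z0.1374 23.68 [ 0.5468 -0.1695  0.1415] F [-0.6  4.4 17.5] M [0.59 0.51 0.03] op 0.0251 g 61.5
y-0.1740 z0.1374 23.98 [ 0.5469 -0.1704  0.1415] F [ 0.5  4.  17.7] M [0.62 0.48 0.04] op 0.0255 g 61.6
y-0.1750 z0.1374 24.27 [ 0.5469 -0.1715  0.1415] F [ 0.5  3.7 16.7] M [0.59 0.45 0.  ] op 0.0256 g 61.6
y-0.1760 z0.1372 24.57 [ 0.547  -0.1719  0.1415] F [-0.6  4.7 17.5] M [ 0.88  0.51 -0.16] op 0.0256 g 61.6
y-0.1770 z0.1372 24.88 [ 0.547  -0.172   0.1415] F [-0.7  6.5 18.3] M [ 1.16  0.59 -0.22] op 0.0255 g 61.6
y-0.1780 z0.1372 25.18 [ 0.547  -0.1722  0.1416] F [-0.1  8.6 18.6] M [ 1.67  0.58 -0.38] op 0.0251 g 61.6
```

View pics/w6.png

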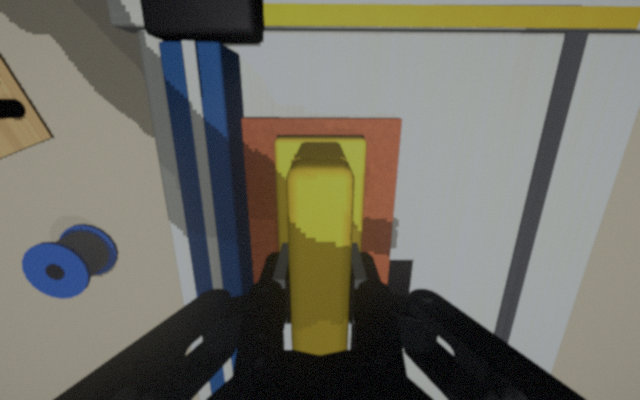

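The fence stopped the blank at y = -0.172 with the side force rising to 8.6 N. It looks flush along column 245. I'll check squareness and centring numerically.

```bash
python3 - <<'E'
from h import *; from rig import arm
X,p,H=cloud("w6.npz"); x,y,z=np.moveaxis(X,-1,0); h,s,v=np.moveaxis(H.astype(int),-1,0)
B=(h<14)&(s>120)&(abs(z-.12)<.008)&(x<.65); n,l,stt,_=cv2.connectedComponentsWithStats(B.astype(np.uint8)); P=X[l==1+stt[1:,4].argmax()]
print("blank",len(P),*rect(P))
def edge(P,ax,f,lo,hi,w=.006):
    b=np.digitize(P[:,ax],np.arange(lo,hi,w)); e=np.array([[P[b==i,ax].mean(),f(P[b==i,1-ax])] for i in np.unique(b)if 0<i<len(np.arange(lo,hi,w))]); return np.polyfit(e[:,0]-e[:,0].mean(),e[:,1],1)
print("+y edge slope",edge(P,0,np.max,.485,.54),"-y edge",edge(P,0,np.min,.485,.54),"front edge slope",-edge(P,1,np.min,-.21,-.13))
F=X[(h>95)&(h<130)&(s>100)&(abs(z-.15)<.004)&(y<-.15)&(y>-.3)]; print("fence face slope",edge(F,0,np.max,.46,.56))
Y=X[(h>20)&(h<35)&(s>140)&(y>-.22)&(y<-.12)&(x<.62)]; M=Y[abs(Y[:,2]-.138)<.006]; print("plate",*rect(M))
st(arm)
E
```

```text
blank 9858 [ 537.3 -172.5] [100.1 120.1] 90.0
+y edge slope [-0.00206296 -0.12369942] -y edge [-0.00196938 -0.22207421] front edge slope [-0.00079657 -0.47766509]
fence face slope [-0.00402115 -0.22209138]
plate [ 523.  -173.5] [54.1 71.9] 90.0
 25.23 [ 0.547  -0.1722  0.1416] F [-0.7  8.  17.5] M [ 1.68  0.54 -0.3 ] op 0.0253 g 61.6
```

```bash
python3 - <<'E'
from h import *; from rig import arm
arm.pause(.3); st(arm); print(arm.close_job())
E
```

```text
25.52 [ 0.547  -0.1721  0.1416] F [-0.9  7.7 17.6] M [ 1.58  0.63 -0.27] op 0.0258 g 61.6
the job is handed in; nothing more can be done
None
```

I handed the job in at 25.5 s of the 48 s allowed: the blank sits square against the fence (within about 0.004 rad by camera), under the still-gripped push block, which presses down with about 20 N and sideways with about 8 N; no verdict came back.

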